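# Pack the media tube and lock it at the first slip

## Robot

A 6-joint arm with a two-finger parallel gripper is mounted at the origin on the work surface. World frame = base frame: x ahead of the robot, y to its left, z up, the work surface at z = 0. Lengths are in m, angles in rad, forces in N, time in s.
With the tool pointing down it reaches from about 0.25 to 0.775 m from the base axis. Payload 4 kg.
Tool frame: the origin (TCP) lies at the very end of the fingers, on their centre line; the grasp point (between the pads) lies r.pinch_z behind it (r.pinch_z is the distance from the TCP to the grasp point, in m); z points along the fingers, x is the direction in which the jaws open and shut, and the axes are right-handed (so a half turn about z gives the same grasp; the last joint's range is limited). The gripper opens to 85 mm and grips with 20 to 120 N. Pads are 22 mm wide; open, the fingers measure 114 mm over their backs; the gripper's body (76 mm by 85 mm) begins 54 mm behind the grasp point. The pads swing forward as they close: fully open they stand 13 mm farther back than shut.
Start: joints at [-1.355, 0.087, 1.371, -0, 1.684, -0.103], TCP at [0.172, -0.522, 0.204] pointing down, gripper open.
Joint ranges: [-3.1, 3.1], [-0.76, 2.03], [0.27, 2.55], [-1.08, 4.22], [0.17, 2.65], [-2.57, 2.57]. Speed limits (rad/s): [2.79, 2.79, 3.14, 3.14, 3.14, 3.14].

## Interface

Orientations are given as a 3x3 rotation matrix whose columns are the frame's x, y, z axes.
In Python, from workcell import r, fingers, inverse_kinematics, grab_frame, calibration, ticket, sensors gives the robot as it stands. The module is installed in compiled form; this text tells all that it offers. Calls block until the motion is done:
- r.move_ptp(position, orientation): joint-space move of the TCP to a pose.
- r.move_linear(position, attitude=None, vel=0.15): straight line of the TCP; attitude=None keeps the orientation; vel is the mean speed in m/s.
- r.set_joints(angles): joint-space move.
- fingers.grip(opening, squeeze=None): finger opening in m; squeeze is the grip in N (None keeps the last); returns when the fingers have stopped.
- r.sleep(seconds).
- inverse_kinematics(position, orientation): joint angles nearest the present ones, or None.
- grab_frame(name): name is "scene" or "top"; returns (picture, depth): 384x512x3 uint8, blue, green, red; 384x512 float32, m along the optical axis (not along the pixel's ray), 0 where there is no reading.
- calibration(name): a dict with "fx", "fy", "cx", "cy" (pixels), "origin" and "orientation" of the camera in the world. Camera axes: x right, y up, looking along -z (the intrinsics and any distortion apply to the point x, -y, -z); pixel columns grow to the right and rows downward; lengths in m; the calibration is good to about 2 mm. A picture is of the moment at which its call begins. calibration takes no time and is no camera call.
A pose or a line that the arm cannot do raises r.IKError and nothing moves.
- ticket.sign_off(): hands the job in, once; it reports no verdict.
Readings, each from a call of its own:
- sensors.get_clock(): time.
- sensors.get_joints(): joint angles.
- sensors.get_joint_vel(): joint speeds.
- sensors.get_tau(): joint torques, N m.
- sensors.get_position(): TCP position.
- sensors.get_tcp_rot(): TCP orientation.
- sensors.get_contact_force(): force on the tool from outside, world axes, zero at the start.
- sensors.get_torque(): the same for the moment, N m.
- sensors.get_gripper_width(): finger opening in m.
Only numpy, scipy, OpenCV 4.12 (cv2) and the standard library are available. Lean on these libraries where they do the work, as an engineer would, in place of code of your own. Each camera call takes 0.05 s, during which the arm holds its last target. There are 200 camera calls.

## Task

Take the green-handled tamping rod from its blue holster and with it pack both media plugs down the clear tube until they bottom out firmly, then stand the rod back in the holster. After that tighten the yellow wing thumbscrew clockwise until its clutch first slips and stop there - slip it no more than about a tenth of a turn - and let go. Leave the vial rack, tub, tweezers and suction cup where they are.

Things in the scene. Friction and masses are not known exactly. Their poses are not given: they have to be found in the camera images.
- stand: Grey fixed stand, base plate 190 x 90 x 10 mm. Origin: centre of its underside on the cabinet top; z up. Its x axis runs from the screw end to the tube end; the upright clear tube stands on the plate at x = +45, y = 0 (inner diameter 30, outer 38, closed at the bottom by the plate, top at z = 115). On the -x side a slanted boss carries the wing thumbscrew, its axis leaning 35 deg from vertical towards -x.
- tube_mouth (a point): Centre of the clear tube's open top, 115 mm above the cabinet top, 105 mm above the tube's inner floor; z is the tube axis, up.
- plug_top (a point): Centre of the top face of the upper (orange) plug inside the tube. Both plugs are 27 mm in diameter and 30 mm long, white below and orange above; they start apart and above the floor, slide stiffly (upper about 4 N, both together about 7 N) and stay where they are left. With both home this point is 45 mm below the tube's top (70 mm above the cabinet top).
- plug_low (a joint): Height (m) of the lower plug above the tube's floor; 0 = bottomed.
- plug_up (a joint): Gap (m) between lower and upper plug; 0 = closed.
- holster: Fixed blue holster: 80 x 80 x 8 mm plate with an upright round socket (inner diameter 28, outer 36, floor at z = 8, top at z = 60). Origin: centre of its underside; z up.
- rod: Loose tamping rod, 150 mm long, 100 g, standing upright in the holster. Origin: centre of its flat foot's underside; z runs along the rod to the handle. Steel foot diameter 18 x 12 mm, shaft diameter 12, green round handle diameter 26 from z = 102 to z = 150. It fits the tube with room to spare.
- rod_handle (a point): Middle of the rod's green handle, 126 mm above the foot's underside; z along the rod.
- cap_grip (a point): Centre of the yellow wing of the thumbscrew. Wing: a bar 60 mm long (along x of this frame), 14 mm thick (y), 34 mm high (z, 17 mm either side of this point); red stripe at its +x end. z is the screw's axis, pointing up and out, 35 deg from vertical. 26 mm below this point along the axis is the top of a steel collar, diameter 50, red mark, which turns with the screw. The wing does not advance as it turns.
- lock_screw (a joint): Angle (rad) of the screw and its collar; grows as it is tightened (clockwise seen from the wing's side). It turns lightly (0.04 N m), then stops hard when the screw is seated, 0.9 to 2.3 rad from the start.
- clutch (a joint): Angle (rad) by which the wing has slipped clockwise on the screw: 0 at the start and while wing and collar turn together; it grows only once the screw is seated and more than 0.25 N m is applied. It does not spring back.
- vial_rack: Loose wooden rack with four tall empty glass vials in a row along its x, 120 x 50 mm, 150 mm high to the vials' rims (the rack itself 81 mm). It stands close beside the stand, on its left or right. Origin: centre of its underside. A bystander.
- tub: Loose closed clear plastic tub, 86 x 116 mm, 55 mm high. Origin: centre of its underside. A bystander.
- tweezers: Loose stainless planting tweezers lying flat along their y, 178 x 16 mm, 10 mm high. Origin: the middle, at the cabinet top. A bystander.
- suction_cup: Loose silicone suction cup, 60 mm in diameter, 30 mm high. Origin: centre of its underside. A bystander.
Not all that is in view belongs to the job. Of the things that look like the stand, the smaller one is meant. What is shaped like the rod but black is not meant.

How it is judged:
By the outcome, as a careful person would: the job done as asked, in the order asked, and still so for the second after the job is handed in, with the robot touching nothing.
It also fails if it takes over 67 s, if anything falls off the work surface, if the arm or the gripper's body presses on something with over 40 N, if the wrist force passes 120 N, or if a joint passes its speed limit or range.

## Working session

There is one attempt and no reset: what is moved stays moved. The work goes in short steps, each a Python script; the robot and the scene stay as the last script left them, time stands still between calls to the robot, and variables do not carry over. Pictures are saved under pics/ and viewed, about 8 in all and at most 12, crops included, and the job is handed in when it is done.

```bash
mkdir -p pics
python3 - <<'E'
from workcell import *
import cv2,numpy as np
for n in("scene","top"):
    p,d=grab_frame(n); c=calibration(n); print(n,{k:np.round(v,4).tolist() for k,v in c.items()})
    np.savez(f"{n}0.npz",p=p,d=d); cv2.imwrite(f"pics/{n}0.png",cv2.resize(p,(768,576),interpolation=cv2.INTER_CUBIC))
print(r.pinch_z,sensors.get_clock(),sensors.get_gripper_width())
E
```

```text
scene {'fx': 393.4493, 'fy': 393.4493, 'cx': 253.3505, 'cy': 190.1458, 'origin': [0.926, -0.5116, 0.6496], 'orientation': [[0.7549, -0.3811, 0.5338], [0.6554, 0.4681, -0.5927], [-0.024, 0.7973, 0.6032]]}
top {'fx': 458.6063, 'fy': 458.6063, 'cx': 256.1746, 'cy': 185.6954, 'origin': [0.4068, 0.0259, 1.1166], 'orientation': [[0.0131, 0.9985, -0.0532], [-0.9999, 0.0125, -0.0119], [-0.0112, 0.0533, 0.9985]]}
0.0187 0.1 0.085458202429002
```

View pics/scene0.png

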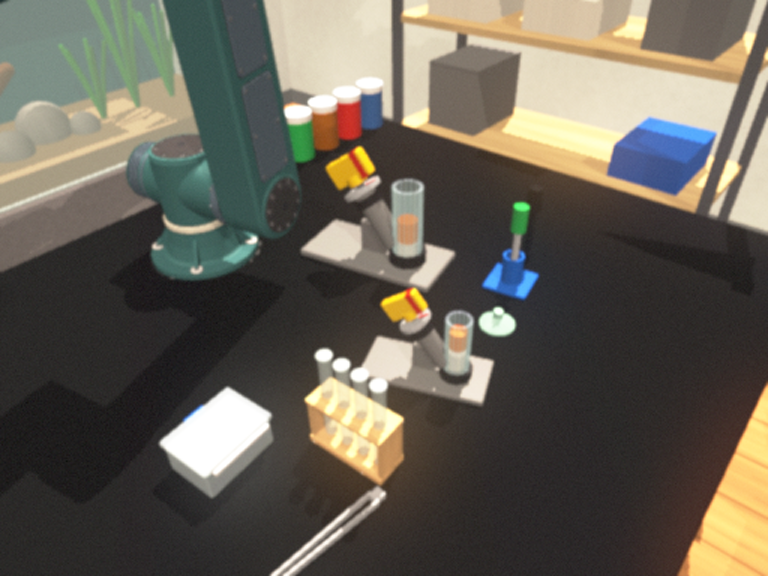

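View pics/top0.png

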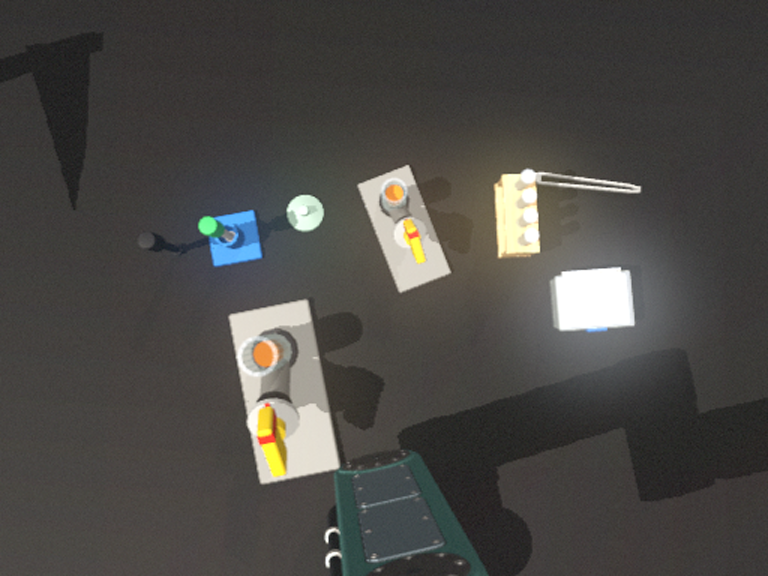

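The scene picture shows the small stand at about (430,345) and the large one at (375,230). The green rod is at (520,235), with a black look-alike at (536,200).

In the top picture:
- **Stands:** the small one, which I choose, is at (405,230); the large one is at (285,390).
- **Rods:** the green one, which I choose, is at (210,226); the black one is at (148,241).
- **Wings:** the small stand's is at (414,240); the large stand's is at (270,440).

I'll check these choices in one close crop.

```bash
cat > h.py <<'E'
import numpy as np,cv2
from workcell import *
def ray(n,u,v):
    c=calibration(n); d=np.array([(u-c["cx"])/c["fx"],-(v-c["cy"])/c["fy"],-1.]); return np.array(c["origin"]),np.array(c["orientation"])@d
def atz(n,u,v,z):
    o,d=ray(n,u,v); return o+d*(z-o[2])/d[2]
def atd(n,u,v,dep):
    o,d=ray(n,u,v); return o+d*dep
def proj(n,P):
    c=calibration(n); q=np.array(c["orientation"]).T@(np.array(P)-c["origin"]); return np.array([c["cx"]-c["fx"]*q[0]/q[2],c["cy"]+c["fy"]*q[1]/q[2]])
def cloud(n,d):
    v,u=np.mgrid[:384,:512]; c=calibration(n); x=np.stack([(u-c["cx"])/c["fx"],-(v-c["cy"])/c["fy"],-np.ones_like(u,float)],-1)*d[...,None]
    return x@np.array(c["orientation"]).T+np.array(c["origin"])
E
python3 - <<'E'
from h import *
t=np.load("top0.npz");s=np.load("scene0.npz")
P=t["p"];S=s["p"]
a=cv2.resize(P[100:200,225:310],None,fx=4.5,fy=4.5,interpolation=cv2.INTER_CUBIC)
b=cv2.resize(S[185:275,235:335],None,fx=4,fy=4,interpolation=cv2.INTER_CUBIC)
m=np.zeros((450,800,3),np.uint8);m[:a.shape[0],:a.shape[1]]=a;m[:b.shape[0],400:400+b.shape[1]]=b
cv2.imwrite("pics/crop1.png",m)
for n,q in(("top",t),("scene",s)):
    C=cloud(n,q["d"]);hsv=cv2.cvtColor(q["p"],cv2.COLOR_BGR2HSV)
    def rep(l,lo,hi,box):
        k=cv2.inRange(hsv,lo,hi)>0; bm=np.zeros_like(k);u0,u1,v0,v1=box;bm[v0:v1,u0:u1]=1;k&=bm&(q["d"]>0)
        X=C[k]; v,u=np.nonzero(k)
        print(n,l,len(X),"med",np.median(X,0).round(4),"min",X.min(0).round(3),"max",X.max(0).round(3),"px",u.mean().round(1),v.mean().round(1))
        return X,k
    B=(120,180,130,185) if n=="top" else (315,365,130,205)
    rep("green",(45,100,60),(75,255,255),B)
    X,k=rep("blue",(100,120,60),(125,255,255),B)
    f=X[X[:,2]<0.02];r_=cv2.minAreaRect((f[:,:2]*1000).astype(np.float32));print(" plate",r_)
    B=(255,300,140,180) if n=="top" else (250,290,185,225)
    Y,k=rep("yellow",(18,120,80),(35,255,255),B)
    h=Y.copy();m=np.median(h,0);_,sv,V=np.linalg.svd(h-h.mean(0));print(sv/np.sqrt(len(h)),V.round(3).tolist())
    B=(235,305,105,200) if n=="top" else (235,335,215,275)
    bm=np.zeros(q["d"].shape,bool);bm[B[2]:B[3],B[0]:B[1]]=1
    g=C[bm&(abs(C[...,2]-.01)<.004)&(hsv[...,2]>70)];print(" stand",len(g),cv2.minAreaRect((g[:,:2]*1000).astype(np.float32)))
E
```

```text
top green 157 med [0.5299 0.2857 0.1575] min [ 0.518  0.274 -0.003] max [0.566 0.346 0.162] px 138.7 150.6
top blue 934 med [0.5205 0.2742 0.009 ] min [ 0.484  0.239 -0.004] max [0.575 0.328 0.147] px 157.5 159.7
 plate ((529.988037109375, 286.2701416015625), (83.10900115966797, 83.73921203613281), 10.351523399353027)
top yellow 195 med [ 0.5123 -0.0037  0.133 ] min [ 0.484 -0.02   0.009] max [0.546 0.011 0.153] px 275.6 160.8
[0.01962016 0.01255842 0.00390066] [[-0.802, -0.281, -0.527], [-0.428, -0.345, 0.835], [-0.416, 0.896, 0.156]]
 stand 1855 ((546.5962524414062, 5.809181213378906), (207.0795135498047, 149.8233642578125), 8.40875244140625)
scene green 235 med [0.5318 0.2779 0.1344] min [ 0.378  0.27  -0.004] max [0.543 0.57  0.159] px 346.7 144.2
scene blue 763 med [0.5357 0.2703 0.0071] min [ 0.464  0.237 -0.004] max [0.574 0.387 0.06 ] px 340.4 184.6
 plate ((518.5450439453125, 315.42926025390625), (87.33135986328125, 151.85882568359375), 11.441376686096191)
scene yellow 426 med [ 0.5112 -0.0112  0.1178] min [ 0.379 -0.023 -0.004] max [0.547 0.16  0.152] px 267.9 203.5
[0.07996424 0.01838319 0.01088319] [[0.539, -0.606, 0.585], [0.645, 0.744, 0.177], [0.542, -0.282, -0.792]]
 stand 1752 ((532.3719482421875, 45.26769256591797), (188.66830444335938, 177.31910705566406), 22.74142074584961)
```

View pics/crop1.png

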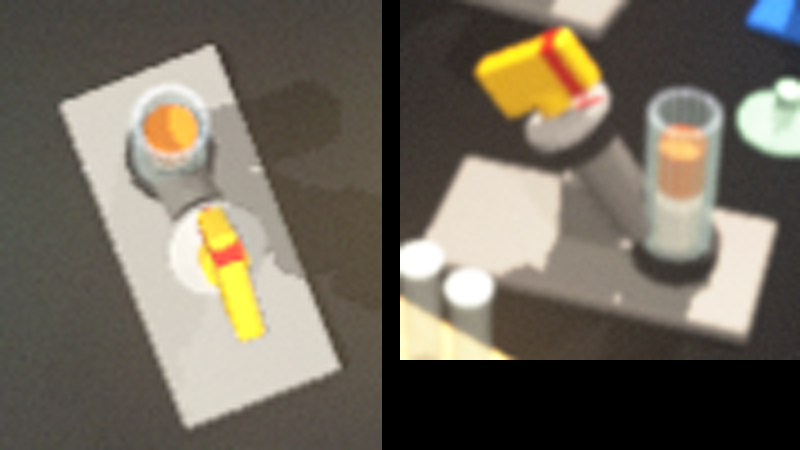

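The crop confirms the small stand. In the left panel its plate corners are (212,44), (62,104), (340,368) and (188,428), the tube rim is centred at about (171,122), and orange shows inside. The wing runs along the stand's x axis, with its red stripe at (227,253) towards the tube. Next I'll work out the geometry.

Run:
```python
from h import *
f=lambda u,v:(u/4.5+225-.39,v/4.5+100-.39)
cs=[atz("top",*f(*p),.01)[:2] for p in((212,44),(62,104),(188,428),(340,368))]
cs=np.array(cs);print("corners",cs.round(4).tolist(),"c",cs.mean(0).round(4),[np.linalg.norm(cs[i]-cs[i-1]).round(4) for i in range(4)])
ex=(cs[0]+cs[1]-cs[2]-cs[3]);ex/=np.linalg.norm(ex);print("ex",ex,np.degrees(np.arctan2(ex[1],ex[0])))
print("tube from plate",cs.mean(0)+.045*ex,"rim",atz("top",*f(171,122),.115))
t=np.load("top0.npz")
C=cloud("top",t["d"]);hsv=cv2.cvtColor(t["p"],cv2.COLOR_BGR2HSV)
# wing
k=cv2.inRange(hsv,(15,120,150),(35,255,255))>0;k[:,:255]=0;k[:,300:]=0;k[:140]=0;k[180:]=0
v,u=np.nonzero(k&(C[...,2]>.09));print("wing px",u.min(),u.max(),v.min(),v.max())
Y=C[k&(C[...,2]>.09)];e=np.r_[ex,0]
for p in Y[::10]: print(((p-np.r_[cs.mean(0),0])@np.stack([e,[-ex[1],ex[0],0],[0,0,1]],1)*1000).round(0),end=" ")
g=(cv2.inRange(hsv,(45,100,60),(75,255,255))>0)&(C[...,2]>.14);g[:,180:]=0;print("\ngreen top",C[g].mean(0),g.sum())
b=(cv2.inRange(hsv,(100,120,60),(125,255,255))>0)&(abs(C[...,2]-.008)<.006);b[:,200:]=0;b[:,:130]=0
b=cv2.morphologyEx(b.astype(np.uint8),cv2.MORPH_OPEN,np.ones((3,3)))>0
v,u=np.nonzero(b);Q=np.array([atz("top",a,c,.008)[:2] for a,c in zip(u,v)])*1000;print("plate",cv2.minAreaRect(Q.astype(np.float32)))
s=np.load("scene0.npz");D=cloud("scene",s["d"]);hs=cv2.cvtColor(s["p"],cv2.COLOR_BGR2HSV)
g=(cv2.inRange(hs,(45,100,60),(75,255,255))>0);g[:,:315]=0;g[:130]=0;g[:,365:]=0
for z0,z1 in((.1,.12),(.12,.14),(.14,.152),(.154,.164)):
    m=g&(D[...,2]>z0)&(D[...,2]<z1)&(D[...,1]<.4);print(z0,D[m].mean(0),m.sum())
```

```text
corners [[0.6524, 0.0036], [0.6187, 0.0844], [0.4442, 0.0141], [0.4775, -0.067]] c [0.5482 0.0088] [np.float64(0.1887), np.float64(0.0875), np.float64(0.1882), np.float64(0.0877)]
ex [0.92745156 0.37394332] 21.959018483307837
tube from plate [0.58993693 0.02560311] rim [0.59032981 0.02534485 0.115     ]
wing px 269 283 146 175
[ -3.  -1. 127.] [ -7.   3. 135.] [-13.  -4. 143.] [-15.   4. 143.] [-20.  -1. 148.] [-23.  -4. 152.] [-21.   6. 130.] [-33.  -7. 145.] [-29.   6. 115.] [-33.   6. 134.] [-37.   5. 140.] [-40.   2. 140.] [-43.  -1. 134.] [-42.   7. 108.] [-48.   3. 133.] [-53.  -2. 133.] [-53.   7. 124.] [-58.   2. 126.] [-62.  -4. 122.] [-64.   2. 121.] 
green top [0.52965589 0.28566922 0.15712375] 129
plate ((529.071044921875, 284.9844055175781), (80.71755981445312, 82.26567077636719), 11.341004371643066)
0.1 [0.52745589 0.29619622 0.11568899] 41
0.12 [0.53345556 0.2772415  0.13013115] 71
0.14 [0.53318629 0.2772325  0.14605047] 43
0.154 [0.53041886 0.28359329 0.15616323] 45
```

Tube at (0.590, 0.0255), rod upright at (0.5295, 0.285). I'll go for the rod.

```bash
cat >> h.py <<'E'
def down(a): return np.array([[np.cos(a),np.sin(a),0],[np.sin(a),-np.cos(a),0],[0,0,-1.]])
def st(l=""): print(l,"t",round(sensors.get_clock(),2),"p",np.round(sensors.get_position(),4),"F",np.round(sensors.get_contact_force(),1),"w",round(sensors.get_gripper_width(),4))
E
python3 - <<'E'
from h import *
R=down(0.0);x,y=.5295,.285
print(inverse_kinematics([x,y,.115],R),inverse_kinematics([.59,.0255,.24],R))
r.move_ptp([x,y,.24],R);st("above")
r.move_linear([x,y,.118],vel=.2);st("at")
fingers.grip(.0,100);st("gripped")
r.move_linear([x,y,.124],vel=.1);st("lift6mm")
p,d=grab_frame("scene");cv2.imwrite("pics/g1.png",cv2.resize(p[90:230,200:400],(800,560),interpolation=cv2.INTER_CUBIC))
E
```

```text
[ 3.99507863e-01  2.33095244e-01  1.38123765e+00 -4.44089210e-16
  1.52725976e+00  3.99507863e-01] [-5.27966132e-02  1.74595213e-01  1.20262674e+00 -4.44089210e-16
  1.76437070e+00 -5.27966132e-02]
above t 3.19 p [0.5299 0.2842 0.2399] F [-0.8 -0.4 -0.5] w 0.0848
at t 3.95 p [0.5303 0.2851 0.1193] F [ 0.6 -0.4  1.3] w 0.0856
gripped t 4.57 p [0.5302 0.2853 0.1192] F [ 0.6 -0.4  4.5] w 0.0215
lift6mm t 4.82 p [0.5293 0.2849 0.1237] F [ 0.1  0.2 -1.2] w 0.0215
```

View pics/g1.png

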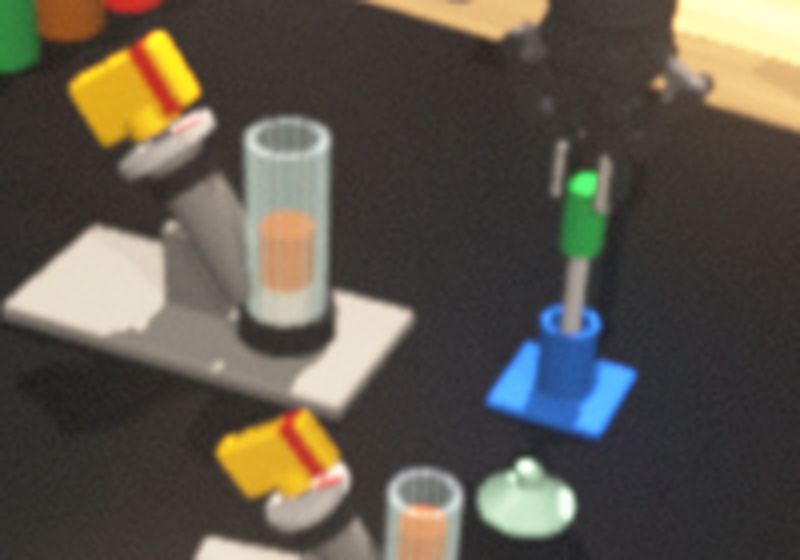

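The crop shows the fingers on the upper half of the green handle (575,205), with the rod still in the socket. I expected deeper engagement, and 21.5 mm is narrower than the handle. I'll check by projection.

Run:
```python
from h import *
P=sensors.get_position();print(sensors.get_tcp_rot().round(3).tolist())
f=lambda q:((proj("scene",q)-[200,90])*4).round(0)
print("tcp",f(P),"tips",f(P+[.013,0,0]),f(P-[.013,0,0]))
for z in(.158,.164,.110,.116,.008): print(z,f([.5295,.285,z]))
p,d=grab_frame("scene");D=cloud("scene",d);hs=cv2.cvtColor(p,cv2.COLOR_BGR2HSV)
g=(cv2.inRange(hs,(45,100,60),(75,255,255))>0);g[:,:315]=0;g[:130]=0;g[:,365:]=0
g&=(D[...,1]<.35)&(D[...,2]>.08);v,u=np.nonzero(g);print(len(u),(v.min()-90)*4,(v.max()-90)*4)
for z in np.arange(.1,.17,.01):
    m=g&(abs(D[...,2]-z)<.005)
    if m.any():print(round(z,3),D[m].mean(0).round(4),m.sum())
```

```text
[[1.0, 0.0, -0.001], [0.0, -1.0, -0.0], [-0.001, 0.0, -1.0]]
tcp [583. 236.] tips [601. 243.] [565. 230.]
0.158 [590. 189.]
0.164 [591. 180.]
0.11 [581. 254.]
0.116 [582. 246.]
0.008 [563. 382.]
180 172 256
0.11 [0.5288 0.2791 0.1143] 2
0.12 [0.5316 0.2771 0.1204] 36
0.13 [0.5318 0.2771 0.1302] 34
0.14 [0.5307 0.2755 0.1401] 33
0.15 [0.5276 0.2747 0.1495] 28
0.16 [0.5243 0.2804 0.16  ] 46
0.17 [0.5166 0.2835 0.1659] 1
```

The rod is lifted and upright. The finger pads sit higher than the nominal TCP because they are partly open, so I'll set the rod down and grip it about 14 mm deeper before packing.

Run:
```python
from h import *
x,y=.5295,.285
r.move_linear([x,y,.118],vel=.1)
fingers.grip(.05); r.move_linear([x,y,.106],vel=.1);st("low")
fingers.grip(.0,80);st("gripped")
r.move_linear([x,y,.24],vel=.25);st("up")
r.move_linear([.590,.0255,.24],vel=.3);st("over")
p,d=grab_frame("scene");a=cv2.resize(p[120:270,220:340],(440,550),interpolation=cv2.INTER_CUBIC)
p,d=grab_frame("top");b=cv2.resize(p[90:170,225:285],(345,460),interpolation=cv2.INTER_CUBIC)
m=np.zeros((550,785,3),np.uint8);m[:,:440]=a;m[:460,440:]=b;cv2.imwrite("pics/g2.png",m)
```

```text
low t 5.82 p [0.5286 0.2846 0.1046] F [-0.2 -0.3  0.4] w 0.0501
gripped t 6.17 p [0.5299 0.2851 0.1066] F [-0.1 -0.7  1.3] w 0.0237
up t 6.85 p [0.5289 0.2848 0.2383] F [-0.1 -0.3 -1.3] w 0.0239
over t 7.89 p [0.5895 0.0267 0.2392] F [-0.9  0.2 -1.3] w 0.0238
```

View pics/g2.png

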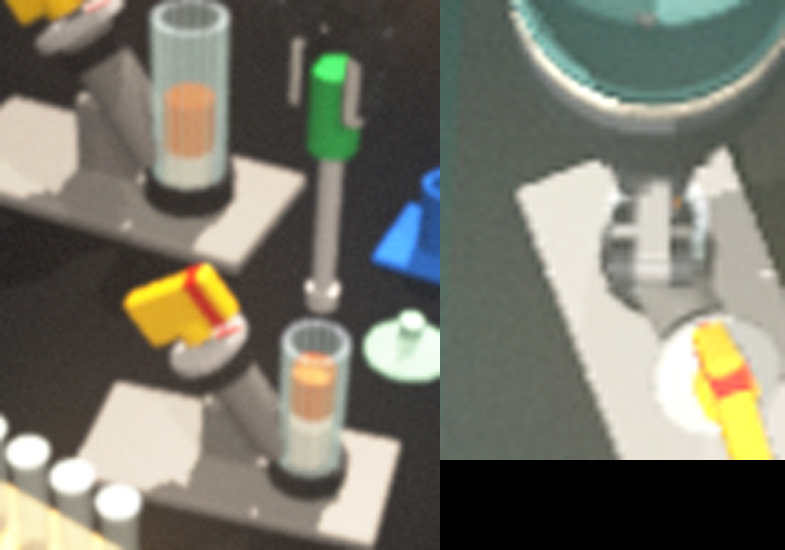

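The rod is clear above the tube, foot at (321,303) and tube rim centred at about (316,338) in the left panel. I'll check the lateral offset by projection.

Run:
```python
from h import *
f=lambda q:((proj("scene",q)-[220,120]+.5)*3.6667).round(0)
P=sensors.get_position()
print("handle top",f([P[0],P[1],.291]),"foot",f([P[0],P[1],.141]),"foot top",f([P[0],P[1],.153]),"rim",f([.590,.0255,.115]))
for dx in((.01,0),(0,.01)):print(f([P[0]+dx[0],P[1]+dx[1],.141]))
```

```text
handle top [342.  68.] foot [324. 304.] foot top [325. 287.] rim [320. 341.]
[339. 311.]
[334. 295.]
```

The foot-to-rim offset matches prediction within about 1–2 mm against 6 mm of clearance, so I'll insert and pack.

Run:
```python
from h import *
x,y=.590,.0255
r.move_linear([x,y,.207],vel=.12);st("foot .108")
for z in np.arange(.203,.172,-.004):
    r.move_linear([x,y,z],vel=.05);F=sensors.get_contact_force();print(round(z,4),np.round(F,1),np.round(sensors.get_position()[2],4))
    if F[2]>16 or np.hypot(F[0],F[1])>12: break
else:
    for z in np.arange(.171,.158,-.001):
        r.move_linear([x,y,z],vel=.03);F=sensors.get_contact_force();print(round(z,4),np.round(F,1),np.round(sensors.get_position()[2],4))
        if F[2]>20: break
st("end")
p,d=grab_frame("scene");a=cv2.resize(p[120:270,220:340],(440,550),interpolation=cv2.INTER_CUBIC);cv2.imwrite("pics/g3.png",a)
```

```text
foot .108 t 8.42 p [0.5896 0.0262 0.2064] F [ 0.7  0.4 -0.5] w 0.0239
0.203 [-0.1  0.4 -1.3] 0.2036
0.199 [-0.5  0.4 -1.4] 0.1987
0.195 [-0.  -0.5 -1.4] 0.1945
0.191 [-0.3 -0.   0.6] 0.191
0.187 [ 0.1 -0.   0.5] 0.187
0.183 [-0.1 -0.1  2. ] 0.1831
0.179 [0.1 0.1 2.8] 0.1792
0.175 [ 0.7 -0.   2.9] 0.1751
0.171 [1.2 0.3 3. ] 0.171
0.17 [0.7 0.1 4.9] 0.1703
0.169 [ 0.5 -0.7  5.4] 0.1692
0.168 [1.1 0.7 5.9] 0.1685
0.167 [-0.1 -0.1  8.3] 0.1684
0.166 [-1.4  0.1 10.7] 0.1684
0.165 [-2.5  0.  12.8] 0.1684
0.164 [-2.2  0.3 16.5] 0.1683
0.163 [-3.5  0.  19.3] 0.1683
0.162 [-3.5  0.2 20.9] 0.1683
end t 12.95 p [0.5911 0.0255 0.1683] F [-3.5  0.2 20.9] w 0.0236
```

It stopped hard at TCP z = 0.1683 (predicted 0.1686) with 21 N, so the plugs are home. Returning the rod.

Run:
```python
from h import *
r.move_linear([.590,.0255,.172],vel=.06)
r.move_linear([.590,.0255,.24],vel=.2)
r.move_linear([.5295,.285,.24],vel=.3)
r.move_linear([.5295,.285,.176],vel=.2);st("over holster")
p,d=grab_frame("scene");a=cv2.resize(p[110:210,300:380],(440,550),interpolation=cv2.INTER_CUBIC)
b=cv2.resize(p[190:260,240:320],(360,315),interpolation=cv2.INTER_CUBIC)
m=np.zeros((550,800,3),np.uint8);m[:,:440]=a;m[:315,440:]=b;cv2.imwrite("pics/g4.png",m)
```

```text
over holster t 15.32 p [0.5298 0.2838 0.1759] F [ 0.2 -0.9 -0.8] w 0.0235
```

View pics/g4.png

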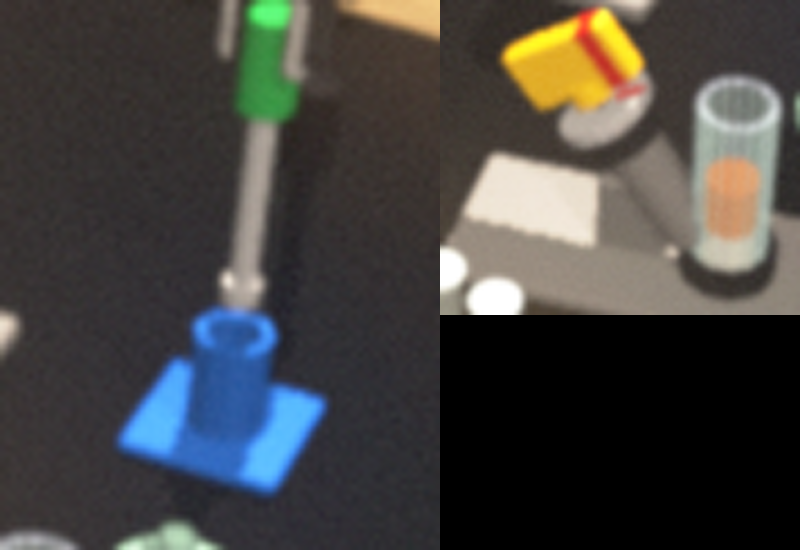

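The foot (242,300) lines up over the socket mouth (234,335), and the right panel shows both plugs stacked at the tube's bottom, with no gap. I'll place the rod and, in the same step, fit the wing pose from the first images.

```bash
cat > wing.py <<'E'
from h import *
from scipy.optimize import minimize
SC=np.array([.5482,.0088]);ex=np.array([.92745,.37394,0]);ey=np.array([-ex[1],ex[0],0]);ez=np.array([0,0,1.])
s,c=np.sin(np.radians(35)),np.cos(np.radians(35))
AX=-s*ex+c*ez; X0=c*ex+s*ez; Y0=np.cross(AX,X0)
def frame(phi): # phi: clockwise (tightening) angle
    return np.cos(phi)*X0-np.sin(phi)*Y0, np.sin(phi)*X0+np.cos(phi)*Y0
def fit(imgs,p0):
    boxes={"top":(255,300,140,185),"scene":(250,292,185,225)};M={}
    for n,p in imgs.items():
        h=cv2.cvtColor(p,cv2.COLOR_BGR2HSV);k=((h[...,0]<36)|(h[...,0]>172))&(h[...,1]>130)&(h[...,2]>110)
        u0,u1,v0,v1=boxes[n];b=np.zeros_like(k);b[v0:v1,u0:u1]=1;k&=b
        m,l,q,_=cv2.connectedComponentsWithStats(k.astype(np.uint8));M[n]=(l==1+q[1:,4].argmax()).astype(np.uint8)
    def cost(q):
        C=np.r_[SC,0]+q[0]*ex+q[1]*ey+q[2]*ez;wx,wy=frame(q[3]);t=0
        for n,m in M.items():
            P=[proj(n,C+a*.03*wx+b*.007*wy+g*.017*AX) for a in(1,-1) for b in(1,-1) for g in(1,-1)]
            hull=cv2.convexHull((np.array(P)*8+4).astype(np.float32)).astype(np.int32)
            big=np.zeros((384*8,512*8),np.uint8)[1120:1840,2000:2420] 
            big=np.zeros((720,420),np.uint8);cv2.fillConvexPoly(big,hull-[2000,1120],1)
            mm=cv2.resize(m,None,fx=8,fy=8,interpolation=cv2.INTER_NEAREST)[1120:1840,2000:2420]
            t+=1-(big&mm).sum()/(big|mm).sum()
        return t
    best=min((minimize(cost,np.r_[p0[:3],p],method="Nelder-Mead",options=dict(initial_simplex=np.r_[p0[:3],p]+np.vstack([np.zeros(4),np.diag([.005,.005,.005,.15])]),maxiter=150,xatol=1e-4,fatol=1e-4)) for p in p0[3]),key=lambda o:o.fun)
    return best.x,best.fun
E
python3 - <<'E'
from wing import *
x,y=.5295,.285
for z in np.r_[np.arange(.166,.112,-.02),.1085]:
    r.move_linear([x,y,z],vel=.12);F=sensors.get_contact_force()
    if abs(F[2])>8 or np.hypot(*F[:2])>10: print("contact",z,F);break
st("down")
if z<.11:
    fingers.grip(.05);r.move_linear([x,y,.25],vel=.25);st("released")
t=np.load("top0.npz")["p"];sc=np.load("scene0.npz")["p"]
for im in({"top":t},{"top":t,"scene":sc}): print(fit(im,[-.037,0,.121,[-.3,0,.3]]))
E
```

```text
down t 16.54 p [0.529  0.2848 0.1081] F [ 1.3  0.  -1.5] w 0.0232
released t 17.63 p [0.529  0.2848 0.2485] F [-0.4 -0.7 -0.9] w 0.0501
(array([-0.03504578,  0.00043646,  0.11788004,  0.00821871]), np.float64(0.18632724543407553))Traceback (most recent call last):
  File "<stdin>", line 10, in <module>
  File "wing.py", line 24, in fit
    best=min((minimize(cost,np.r_[p0[:3],p],method="Nelder-Mead",options=dict(initial_simplex=np.r_[p0[:3],p]+np.vstack([np.zeros(4),np.diag([.005,.005,.005,.15])]),maxiter=150,xatol=1e-4,fatol=1e-4)) for p in p0[3]),key=lambda o:o.fun)
  File "wing.py", line 24, in <genexpr>
    best=min((minimize(cost,np.r_[p0[:3],p],method="Nelder-Mead",options=dict(initial_simplex=np.r_[p0[:3],p]+np.vstack([np.zeros(4),np.diag([.005,.005,.005,.15])]),maxiter=150,xatol=1e-4,fatol=1e-4)) for p in p0[3]),key=lambda o:o.fun)
              ~~~~~~~~^^^^^^^^^^^^^^^^^^^^^^^^^^^^^^^^^^^^^^^^^^^^^^^^^^^^^^^^^^^^^^^^^^^^^^^^^^^^^^^^^^^^^^^^^^^^^^^^^^^^^^^^^^^^^^^^^^^^^^^^^^^^^^^^^^^^^^^^^^^^^^^^^^^^^^^^^^^^^^^^^^^^^^^^^^^^^^^^^^
    res = _minimize_neldermead(fun, x0, args, callback, bounds=bounds,
                               **options)
    fxr = func(xr)
    fx = function(np.copy(x), *(wrapper_args + args))
  File "wing.py", line 17, in cost
    P=[proj(n,C+a*.03*wx+b*.007*wy+g*.017*AX) for a in(1,-1) for b in(1,-1) for g in(1,-1)]
       ~~~~^^^^^^^^^^^^^^^^^^^^^^^^^^^^^^^^^^
  File "h.py", line 10, in proj
    c=calibration(n); q=np.array(c["orientation"]).T@(np.array(P)-c["origin"]); return np.array([c["cx"]-c["fx"]*q[0]/q[2],c["cy"]+c["fy"]*q[1]/q[2]])
ValueError: time passes only in moves, steps and waits
```

```bash
sed -i 's/^from workcell import \*/from workcell import *\n_c={n:calibration(n) for n in("scene","top")}\ncalibration=lambda n:_c[n]/' h.py
python3 - <<'E'
from wing import *
sc=np.load("scene0.npz")["p"];t=np.load("top0.npz")["p"]
p,_=grab_frame("scene");p2,_=grab_frame("top")
print("now",fit({"scene":p,"top":p2},[-.036,0,.119,[0]]));q,_=fit({"scene":sc,"top":t},[-.036,0,.119,[-.2,.2]]);print("first",q)
C=np.r_[SC,0]+q[0]*ex+q[1]*ey+q[2]*ez;print("C",C)
Z=-AX
for sg in(1,-1):
  for dphi in(0,1.2,2.5):
    wx,wy=frame(q[3]+dphi);X=sg*wy;R=np.stack([X,np.cross(Z,X),Z],1)
    for back in(.0,.1):
        j=inverse_kinematics(C+AX*(back-.0167),R);print(sg,dphi,back,None if j is None else np.round(j,2))
m=cv2.resize(p[120:220,300:380],(440,550),interpolation=cv2.INTER_CUBIC);cv2.imwrite("pics/g5.png",m)
E
```

```text
now (array([-0.03721879,  0.00076176,  0.11986551,  0.01773842]), np.float64(0.3290242417204292))
first [-0.03715429  0.00048642  0.1209616   0.00551931]
C [ 0.51355936 -0.00464234  0.1209616 ]
1 0 0.0 [-0.39 -0.31  2.05  0.5   0.99 -2.53]
1 0 0.1 [-0.53 -0.49  2.    0.49  1.26 -2.54]
1 1.2 0.0 [-0.39 -0.31  2.05  0.5   0.99 -1.33]
1 1.2 0.1 [-0.53 -0.49  2.    0.49  1.26 -1.34]
1 2.5 0.0 [-0.39 -0.31  2.05  0.5   0.99 -0.03]
1 2.5 0.1 [-0.53 -0.49  2.    0.49  1.26 -0.04]
-1 0 0.0 [-0.39 -0.31  2.05  0.5   0.99  0.61]
-1 0 0.1 [-0.53 -0.49  2.    0.49  1.26  0.6 ]
-1 1.2 0.0 [-0.39 -0.31  2.05  0.5   0.99  1.81]
-1 1.2 0.1 [-0.53 -0.49  2.    0.49  1.26  1.8 ]
-1 2.5 0.0 None
-1 2.5 0.1 None
```

View pics/g5.png

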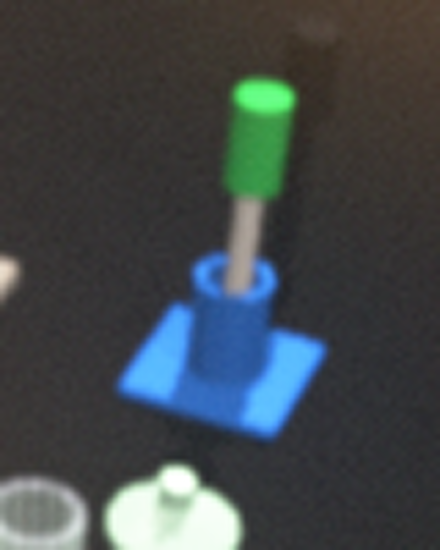

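The rod (265,140) stands in its socket. The wing fit gives a centre of (0.5136, -0.0046, 0.121), aligned with the stand. Now I'll approach and grip it, starting near J6 = -2.5 so the full turn fits in range.

```bash
cat >> wing.py <<'E'
C=np.array([.51356,-.00464,.12096])
def R_(phi): 
    _,wy=frame(phi);Z=-AX;return np.stack([wy,np.cross(Z,wy),Z],1)
E
python3 - <<'E'
from wing import *
R=R_(.02)
r.move_linear([.54,.08,.30],vel=.3)
j=inverse_kinematics(C+AX*.09,R);print(np.round(j,2))
r.set_joints(j);st("pre")
r.move_linear(C+AX*.03,vel=.2);st("near")
p,d=grab_frame("scene");a=cv2.resize(p[130:260,210:330],(440,477),interpolation=cv2.INTER_CUBIC)
p,d=grab_frame("top");b=cv2.resize(p[110:200,230:310],(355,400),interpolation=cv2.INTER_CUBIC)
m=np.zeros((480,800,3),np.uint8);m[:477,:440]=a;m[:400,440:795]=b;cv2.imwrite("pics/g6.png",m)
f=lambda q:((proj("scene",q)-[210,130]+.5)*3.667).round(0)
print(f(sensors.get_position()),f(C+AX*.017),sensors.get_torque(),np.degrees(np.arccos(sensors.get_tcp_rot()[:,2]@-AX)))
E
```

```text
[-0.54 -0.5   2.    0.5   1.28 -2.53]
pre t 20.78 p [ 0.4659 -0.0237  0.195 ] F [ 0.2 -0.9 -0.4] w 0.0503
near t 21.23 p [ 0.4975 -0.0106  0.1454] F [-0.2 -0.   0.4] w 0.0502
[190. 228.] [202. 247.] [-0.11775271  0.19635153 -0.00256871] 0.14931934662268334
```

View pics/g6.png

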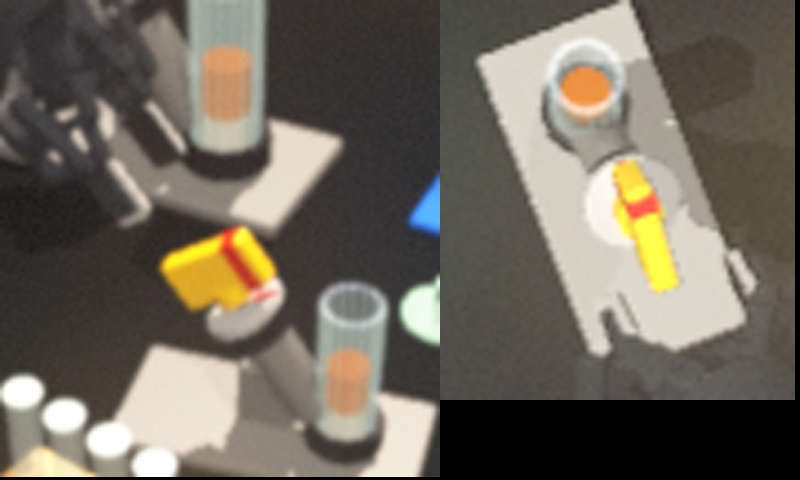

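In the left panel the fingertips, at (140,215) and (185,150), straddle the wing (215,265) symmetrically. They sit 20–30 mm short of the nominal TCP, as they did with the rod. The top panel also shows them centred. I'll go in to just short of the collar, grip, and start turning with a torque watch.

Run:
```python
from wing import *
r.move_linear(C-AX*.020,vel=.08);st("in")
tz=lambda:float(sensors.get_torque()@-AX)
print("tz",tz());fingers.grip(0,60);st("grip");print("tz",tz(),sensors.get_torque().round(3))
p,d=grab_frame("scene");a=cv2.resize(p[160:260,220:320],(500,500),interpolation=cv2.INTER_CUBIC);cv2.imwrite("pics/g7.png",a)
```

```text
in t 22.11 p [ 5.244e-01 -5.000e-04  1.051e-01] F [ 0.4 -0.3 -0.2] w 0.0498
tz 0.0047311462727512126
grip t 22.53 p [ 0.5246 -0.0012  0.1055] F [-4.3 -3.7  3.4] w 0.0115
tz 0.04241421438452753 [-0.425  0.434 -0.214]
```

View pics/g7.png

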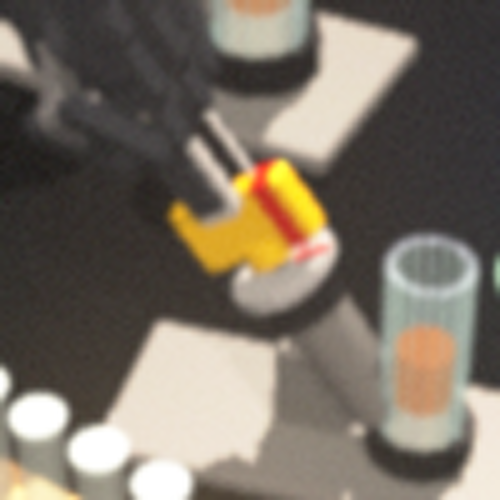

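The jaws hold the top ~15 mm of the wing, clear of the collar, at (215,195). Turning in steps now, stopping when the torque plateaus near the clutch value.

```bash
cat > turn.py <<'E'
from wing import *
import sys
n=int(sys.argv[1]);step0=float(sys.argv[2])
tz=lambda:float(sensors.get_torque()@sensors.get_tcp_rot()[:,2])
try: j,b=(lambda a:(a[:6],a[6]))(np.load("j.npy"))
except FileNotFoundError: j,b=inverse_kinematics(C-AX*.020,R_(.02)),tz()
hist=[]
for i in range(n):
    hi=len(hist) and abs(hist[-1]-b)>.12
    j[5]+=.04 if hi else step0
    r.set_joints(j); T=np.mean([tz()]+[(r.sleep(.02),tz())[1] for _ in range(2)]);hist.append(T)
    F=sensors.get_contact_force()
    print(round(j[5]+2.53,3),"tz",round(T,3),"F",np.round(F,1),"j6 %.3f"%sensors.get_joints()[5],"t %.2f"%sensors.get_clock())
    if np.linalg.norm(F)>30: print("force");break
    if len(hist)>2 and abs(T-b)>.18 and abs(hist[-1]-hist[-3])<.02: print("plateau");break
    if abs(T-b)>.45: print("high");break
np.save("j.npy",np.r_[j,b])
E
rm -f j.npy; python3 turn.py 10 .1
```

```text
0.116 tz 0.059 F [-3.4 -3.9  4.9] j6 -2.413 t 22.87
0.216 tz 0.073 F [-4.5 -2.4  5.3] j6 -2.313 t 23.15
0.316 tz 0.057 F [-5.4 -3.3  5.1] j6 -2.213 t 23.43
0.416 tz 0.045 F [-4.6 -2.   4.6] j6 -2.113 t 23.72
0.516 tz 0.012 F [-4.6 -1.9  5.4] j6 -2.013 t 24.00
0.616 tz 0.036 F [-4.7 -1.3  6.1] j6 -1.913 t 24.28
0.716 tz 0.047 F [-3.7 -1.2  5.6] j6 -1.813 t 24.57
0.816 tz 0.04 F [-4.   0.6  5.7] j6 -1.713 t 24.85
0.916 tz 0.057 F [-3.8 -0.8  5.5] j6 -1.613 t 25.13
1.016 tz 0.019 F [-3.7 -0.4  5.3] j6 -1.513 t 25.42
```

```bash
python3 turn.py 5 .07;  python3 - <<'E'
from wing import *
p,d=grab_frame("scene");a=cv2.resize(p[160:260,220:320],(500,500),interpolation=cv2.INTER_CUBIC);cv2.imwrite("pics/g8.png",a)
E
```

```text
1.086 tz 0.021 F [-2.5  0.7  4.1] j6 -1.443 t 25.70
1.156 tz 0.035 F [-3.3  0.9  5.5] j6 -1.373 t 25.98
1.226 tz 0.039 F [-2.   0.9  4.8] j6 -1.304 t 26.27
1.296 tz 0.031 F [-2.2  1.5  5.8] j6 -1.235 t 26.55
1.366 tz 0.037 F [-2.7  1.8  4.5] j6 -1.165 t 26.83
```

View pics/g8.png

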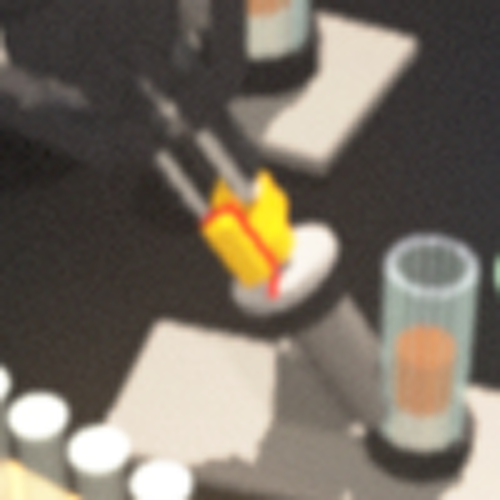

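The wing's stripe and the collar's red mark (275,285) have moved together by about 1.3 rad clockwise, so there's no slip yet. Continuing.

```bash
python3 turn.py 16 .07
```

```text
1.436 tz 0.021 F [-1.9  1.7  4.9] j6 -1.095 t 27.17
1.506 tz 0.003 F [-1.5  2.4  4.6] j6 -1.024 t 27.45
1.576 tz 0.035 F [-0.7  2.1  4.7] j6 -0.955 t 27.73
1.646 tz 0.057 F [-0.4  2.4  5.3] j6 -0.885 t 28.02
1.716 tz 0.055 F [0.9 3.1 5.3] j6 -0.815 t 28.30
1.786 tz 0.027 F [0.7 3.  5.6] j6 -0.746 t 28.58
1.856 tz 0.009 F [0.  2.7 5.4] j6 -0.676 t 28.87
1.926 tz 0.004 F [1.7 3.  5.2] j6 -0.606 t 29.15
1.996 tz 0.06 F [1.8 3.5 5.3] j6 -0.537 t 29.43
2.066 tz 0.058 F [3.3 4.2 5.1] j6 -0.467 t 29.72
2.136 tz 0.065 F [2.2 4.1 5. ] j6 -0.397 t 30.00
2.206 tz 0.047 F [2.8 4.1 4.5] j6 -0.327 t 30.28
2.276 tz 0.033 F [2.8 3.  4.6] j6 -0.257 t 30.57
2.346 tz -0.036 F [4.2 3.1 3.7] j6 -0.187 t 30.85
2.416 tz -0.017 F [4.6 4.4 4.1] j6 -0.117 t 31.13
2.486 tz -0.011 F [4.4 4.4 3.7] j6 -0.047 t 31.42
```

No clear torque rise, and the total is past the expected seating range, so I'll stop and compare the stripe with the collar mark.

Run:
```python
from wing import *
print(np.round(sensors.get_tau(),3),sensors.get_torque().round(3),sensors.get_gripper_width())
p,d=grab_frame("scene");a=cv2.resize(p[170:240,230:310],(480,420),interpolation=cv2.INTER_CUBIC)
p,d=grab_frame("top");b=cv2.resize(p[125:195,245:300],(314,400),interpolation=cv2.INTER_CUBIC)
m=np.zeros((420,800,3),np.uint8);m[:,:480]=a;m[:400,480:794]=b;cv2.imwrite("pics/g9.png",m)
```

```text
[ -2.066 -16.044 -27.25   -0.152  -0.585   0.037] [ 0.662 -0.86   0.206] 0.011797923995426132
```

View pics/g9.png

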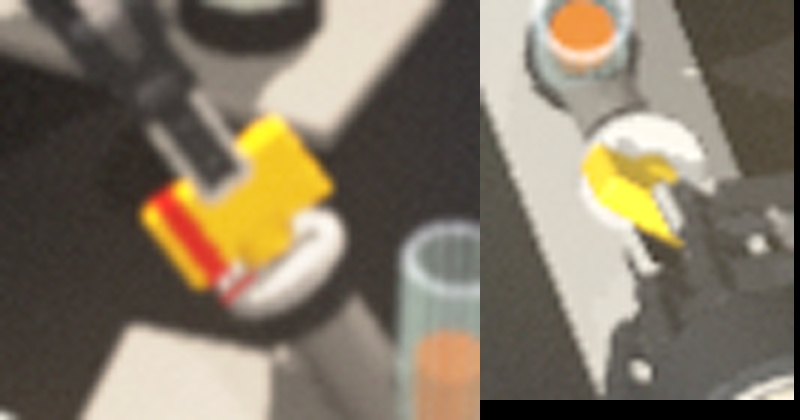

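The stripe, at (180,235) in the left panel, and the collar mark (233,285) are still aligned, so there's no visible slip. I'll work out the actual collar angle from the mark.

Run:
```python
from wing import *
f=lambda q:((proj("scene",q)-[230,170]+.5)*6).round(0)
for phi in np.arange(1.8,2.8,.1):
    wx,wy=frame(phi);print(round(phi,1),"mark",f(C-.026*AX+.025*wx),"end top face mid",f(C+.017*AX+.03*wx),"end mid",f(C+.03*wx),"other end top",f(C+.017*AX-.03*wx))
```

```text
1.8 mark [245. 301.] end top face mid [170. 220.] end mid [197. 256.] other end top [250. 111.]
1.9 mark [240. 301.] end top face mid [165. 221.] end mid [192. 257.] other end top [256. 109.]
2.0 mark [236. 301.] end top face mid [159. 221.] end mid [187. 257.] other end top [261. 109.]
2.1 mark [232. 301.] end top face mid [155. 221.] end mid [182. 257.] other end top [266. 109.]
2.2 mark [228. 300.] end top face mid [151. 220.] end mid [178. 256.] other end top [270. 109.]
2.3 mark [226. 299.] end top face mid [148. 219.] end mid [175. 254.] other end top [274. 110.]
2.4 mark [223. 297.] end top face mid [145. 217.] end mid [172. 252.] other end top [277. 111.]
2.5 mark [221. 295.] end top face mid [143. 214.] end mid [170. 250.] other end top [279. 113.]
2.6 mark [220. 292.] end top face mid [142. 212.] end mid [168. 247.] other end top [281. 116.]
2.7 mark [219. 289.] end top face mid [141. 208.] end mid [168. 243.] other end top [282. 119.]
```

The collar is at about 2.3–2.4 rad, just at seating, with no slip. I'll continue in finer steps.

```bash
sed -i 's/range(2)\]/range(5)]/; s/"j6 %/"tau %.3f"%sensors.get_tau()[5],"j6 %/' turn.py; python3 turn.py 7 .04
```

```text
2.526 tz -0.094 F [5.2 3.9 3.6] tau 0.101 j6 -0.007 t 31.85
2.566 tz -0.088 F [4.6 4.3 3.8] tau 0.103 j6 0.033 t 32.18
2.606 tz -0.093 F [4.6 4.  4.1] tau 0.103 j6 0.073 t 32.52
2.646 tz -0.117 F [5.3 3.9 4. ] tau 0.102 j6 0.113 t 32.85
2.686 tz -0.119 F [5.2 3.4 3.4] tau 0.102 j6 0.153 t 33.18
2.726 tz -0.079 F [6.2 4.  3.2] tau 0.102 j6 0.193 t 33.52
2.766 tz -0.084 F [6.2 3.3 4.7] tau 0.102 j6 0.233 t 33.85
```

A plateau: something is slipping. I've viewed 11 pictures, so I'll compare the current image numerically with the one before these steps (g9).

Run:
```python
from wing import *
fr=[grab_frame("scene")[0].astype(float) for _ in range(6)]
p=np.mean(fr,0).astype(np.uint8);cv2.imwrite("now.png",p)
now=cv2.resize(p[170:240,230:310],(480,420),interpolation=cv2.INTER_CUBIC);cv2.imwrite("pics/now6.png",now)
old=cv2.imread("pics/g9.png")[:,:480]
for l,im in(("g9",old),("now",now)):
    h=cv2.cvtColor(cv2.GaussianBlur(im,(0,0),2),cv2.COLOR_BGR2HSV)
    red=((h[...,0]<8)|(h[...,0]>168))&(h[...,1]>70)&(h[...,2]>90)
    n,lab,stt,cen=cv2.connectedComponentsWithStats(red.astype(np.uint8))
    print(l,"red",[(stt[i].tolist(),cen[i].round(1).tolist()) for i in range(1,n) if stt[i,4]>40])
    b=im.astype(float);w=np.clip(b[...,2]-np.maximum(b[...,1],b[...,0])-15,0,None);
    for nm,(u0,u1,v0,v1) in(("stripe",(140,225,175,275)),("mark",(215,265,265,310))):
        ww=w[v0:v1,u0:u1];vv,uu=np.mgrid[v0:v1,u0:u1];print("  ",nm,((ww*uu).sum()/ww.sum()).round(1),((ww*vv).sum()/ww.sum()).round(1),ww.sum().round())
    ye=(h[...,0]>12)&(h[...,0]<36)&(h[...,1]>140)&(h[...,2]>110);v,u=np.nonzero(ye|red);print("   wing right end: max u",u.max(), "min v",v.min(),"min u",u.min())
def shift(u0,u1,v0,v1):
    f=lambda a:cv2.cvtColor(a[v0:v1,u0:u1],cv2.COLOR_BGR2GRAY).astype(np.float32)
    return cv2.phaseCorrelate(f(old),f(now),cv2.createHanningWindow((u1-u0,v1-v0),cv2.CV_32F))
print("left end",shift(120,240,170,300),"right end",shift(230,350,100,220),"mark",shift(205,275,255,325),"tube",shift(380,480,200,420))
```

```text
g9 red [([146, 182, 111, 128, 2793], [201.8, 250.6])]
   stripe 186.8 230.2 488367.0
   mark 231.8 280.7 71029.0
   wing right end: max u 334 min v 119 min u 139
now red [([147, 175, 78, 112, 2093], [184.4, 231.4]), ([216, 274, 42, 36, 670], [234.7, 290.7])]
   stripe 184.1 229.2 472761.0
   mark 235.0 282.9 51697.0
   wing right end: max u 335 min v 122 min u 138
left end ((0.013400079199122672, 0.490157570806403), 0.23224468254748687) right end ((-0.16282506546070152, 0.060923071560154085), 0.39161519991026983) mark ((0.3025717163769812, -0.03885974060969488), 0.6893703819792948) tube ((0.0399893927882502, 0.5093780703485464), 0.5790254638671875)
```

Run:
```python
import cv2,numpy as np
o=cv2.imread("pics/g9.png")[90:340,110:360];n=cv2.imread("pics/now6.png")[90:340,110:360]
cv2.imwrite("pics/cmp.png",cv2.resize(np.hstack([o,n]),(800,400),interpolation=cv2.INTER_CUBIC))
```

```text
(no output)
```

View pics/cmp.png

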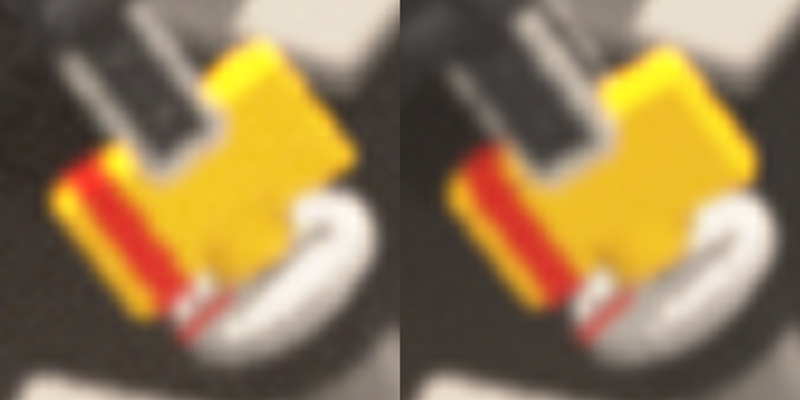

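Left is before, right is now. The collar mark (205,315) stayed put while the wing turned on with the jaws: its stripe moved, and its far end face now shows at (710,110). So the clutch has slipped by about 0.25–0.45 rad, under a tenth of a turn (0.63 rad). I'll stop, let go, back off, check and hand in.

Run:
```python
from wing import *
fingers.grip(.04);st("open")
P=np.array(sensors.get_position());r.move_linear(C+AX*.08,vel=.15);st("back")
r.sleep(.3)
t,td=grab_frame("top");s,sd=grab_frame("scene")
o=np.load("top0.npz")["p"];os_=np.load("scene0.npz")["p"]
g=lambda a:cv2.cvtColor(a,cv2.COLOR_BGR2GRAY).astype(np.float32)
for n,A,B,bx in(("rack",o,t,(322,365,110,178)),("tub",o,t,(362,428,174,226)),("tweez",o,t,(355,432,110,132)),("cup",o,t,(188,220,125,158)),("rack s",os_,s,(200,272,230,322)),("cup s",os_,s,(316,347,200,226))):
    u0,u1,v0,v1=bx;a,b=g(A)[v0:v1,u0:u1],g(B)[v0:v1,u0:u1];print(n,np.round(cv2.phaseCorrelate(a,b)[0],2),abs(a-b).mean().round(1))
C_=cloud("top",td);h=cv2.cvtColor(t,cv2.COLOR_BGR2HSV);k=(cv2.inRange(h,(45,100,60),(75,255,255))>0)&(C_[...,2]>.14);k[:,180:]=0;print("rod top",C_[k].mean(0).round(4),k.sum())
print("orange z",[np.median(cloud("scene",sd)[(cv2.inRange(cv2.cvtColor(s,cv2.COLOR_BGR2HSV),(3,110,90),(16,255,255))>0)&(np.abs(cloud("scene",sd)[...,:2]-[.59,.0255]).max(-1)<.02)],0).round(3)])
print(fit({"top":t,"scene":s},[-.037,0,.121,[2.3,2.6,2.9]]))
ticket.sign_off();st("signed")
```

```text
open t 34.53 p [ 5.236e-01 -3.000e-04  1.036e-01] F [ 0.3 -0.4 -0.4] w 0.0396
back t 35.35 p [ 0.4707 -0.0217  0.1856] F [ 0.7  0.6 -0.5] w 0.04
rack [ 0.46 -0.08] 1.5
tub [0.08 0.03] 2.0
tweez [ 0.02 -0.01] 1.9
cup [ 0.05 -0.04] 1.4
rack s [0.   0.06] 1.3
cup s [-0.11  0.48] 1.5
rod top [0.5297 0.2858 0.157 ] 128
orange z [array([0.6  , 0.008, 0.078])]
(array([-3.71447623e-02, -1.18747580e-03,  1.22357493e-01,  2.79223469e+00]), np.float64(0.3244345047522905))
the job is handed in; nothing more can be done
the job is handed in; nothing more can be done
```

The job is done and handed in at about 35 s. The plugs are packed, the rod is back in its holster, and the thumbscrew is tightened until its clutch slipped.

- **Plugs:** I pushed both down with the green rod until it stopped hard. The foot was then at z ≈ 0.070 m, which matches both plugs home, with about 21 N on it. Pictures afterwards showed them stacked at the bottom with no gap.
- **Rod:** It stands in the holster again. Its top is at (0.530, 0.286, 0.157), within 1 mm of where it started.
- **Thumbscrew:** I turned it about 2.75 rad clockwise in all and let go. The collar's mark stopped moving at roughly 2.3–2.4 rad while the wing turned on. That puts the slip at about 0.25–0.5 rad, against the limit of about 0.63.
- **Bystanders:** The rack, tub, tweezers and cup showed no movement, with image shifts under 0.5 px.

**What disagreed:**
- **Torque:** The wrist torque levelled off at a change of only about 0.14 N m, not the 0.25 N m the clutch should need. I judged the slip from the pictures of wing against collar instead, so it ran for a few small steps before I stopped.
- **Fingertips:** They appeared 20–30 mm farther back than the stated TCP. I regripped the rod deeper, and held the wing only by its upper part.

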